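# Load the tool carrier in program order

### The arm

A 6-joint arm with a two-finger parallel gripper is mounted at the origin on a cart in front of the work surface, level with it; the furniture and walls round the work are solid. World frame = base frame: x ahead of the robot, y to its left, z up, the work surface at z = 0. Lengths are in m, angles in rad, forces in N, time in s.
With the tool pointing down it reaches from about 0.35 to 0.775 m from the base axis. Payload 7.3 kg.
Tool frame: the origin (TCP) lies midway between the tips of the shut fingers; the grasp point (between the pads) lies 19 mm behind it; z points along the fingers, y is the line along which they close (so a half turn about z gives the same grasp; the last joint's range is limited). The gripper opens to 92 mm and grips with 3 to 60 N. Pads are 19 mm wide; open, the fingers measure 130 mm over their backs; the gripper's body (75 mm by 190 mm) begins 47 mm behind the grasp point.
Start: joints at [-1.317, 0.342, 1.524, -0, 1.275, -0.146], TCP at [0.204, -0.484, 0.227] pointing down, gripper open.
Joint ranges: [-2.53, 2.53], [-0.77, 2.02], [0.04, 2.7], [-1, 4.14], [0.28, 2.66], [-3.11, 3.11]. Speed limits (rad/s): [2.57, 2.57, 3.14, 3.14, 3.14, 3.14].

### API

Orientations are given as a unit quaternion [x, y, z, w].
In Python, from workcell import * gives the robot as it stands. Calls block until the motion is done:
- move_to(position, orientation): joint-space move of the TCP to a pose.
- move_l(position, orientation=None, max_speed=0.15, max_force=None): straight line of the TCP; orientation=None keeps the orientation; max_speed is the mean speed in m/s. With max_force (N) it stops when the force on the tool has changed by that much, and returns True; else False.
- move_joints(angles): joint-space move.
- gripper_to(opening): finger opening in m; the grip force is fixed at half the most; returns when the fingers have stopped.
- dwell(seconds).
- inverse_kinematics(position, orientation): joint angles nearest the present ones, or None.
- read_state(): the state.
- read_camera(name): name is "scene" or "top" or "wrist"; returns the picture (384x512x3 uint8, blue, green, red); there is no depth.
- calibration(name): a dict with "K" (3x3 intrinsics, pixels), "rvec" (rotation vector, rad) and "tvec" (3), from world to camera coordinates, as OpenCV has them. Camera axes: x right, y down, z forward; pixel columns grow to the right and rows downward; lengths in m; the calibration is good to about 2 mm. The wrist camera is an equidistant fisheye: a pixel r from the principal point sees the ray r / f radians off the axis. A picture is of the moment at which its call begins: read the wrist's pose just before it. calibration takes no time and is no camera call; for the wrist camera it gives the pose at the moment of the call.
A pose or a line that the arm cannot do raises MotionError and nothing moves.
- close_job(): hands the job in; it is judged then, once.
Trained networks look in the newest picture that a camera, given by its name, has taken for a name from the list of things; names that differ only in an ending like _2 or _b are one class to them, and where a whole thing is asked for, a point or a joint stands for the part that bears it (a point fixed in the world has none). Each returns a list of dicts, best first, with "confidence" (0 to 1); they miss things now and then, are a little off and sometimes report something else, mostly with a low value. They report only what shows in the picture. A call takes as long as a camera call. They do not tell look-alikes from the thing itself.
- find_in(camera, name): "rect" ([centre column, centre row, width, height] in pixels, round what is visible of it).
- tip_of(camera, name): "at" ([column, row] in pixels: a listed point, or the origin of a listed thing).
The state is a dict: "clock": time; "qpos": joint angles; "qvel": joint speeds; "tau": joint torques, N m; "eef_pos": TCP position; "tcp_rot": TCP orientation; "contact_force": force on the tool from outside, world axes, zero at the start; "wrist_torque": the same for the moment, N m; "opening": finger opening in m; "grasp_force": force on a finger pad.
Only numpy, scipy, OpenCV 4.12 (cv2) and the standard library are available. Lean on these libraries where they do the work, as an engineer would, in place of code of your own. Each camera call takes 0.05 s, during which the arm holds its last target. There are 200 camera calls.

### The job

The four cutting tools in the grey pots of the aluminium setting rack stand in the order in which the milling program calls for them, counted from the rack's red end. Move them all into the black pots of the blue tool carrier in that same order, counted from the carrier's own red end, each seated fully home on its flange; never let a tool fall over.

Things in the scene. Friction and masses are not known exactly. Their poses are not given: they have to be found in the camera images.
- face_mill: Face mill in its holder: bright silver head with four small yellow inserts round its top face. Top 49 mm above the origin. z axis up, round; origin at its flange's underside, which rests on the pot's rim. Below: taper shank 24 mm wide narrowing to 15 at -30 mm, then 9 mm knob to -34. Above: 32 mm flange to +14, gripping part 34 mm in diameter from +19 to +36. About 0.3 kg, loose
- drill: Drill holder: black collet nut with a thin silver 8 mm twist drill standing out of it. Top 62 mm above the origin. z axis up, round; origin at its flange's underside, which rests on the pot's rim. Below: taper shank 24 mm wide narrowing to 15 at -30 mm, then 9 mm knob to -34. Above: 32 mm flange to +14, gripping part 34 mm in diameter from +19 to +36. About 0.3 kg, loose
- countersink: Countersink holder: bright steel nut with a wide (25 mm) copper-coloured cone on top. Top 60 mm above the origin. z axis up, round; origin at its flange's underside, which rests on the pot's rim. Below: taper shank 24 mm wide narrowing to 15 at -30 mm, then 9 mm knob to -34. Above: 32 mm flange to +14, gripping part 34 mm in diameter from +19 to +36. About 0.3 kg, loose
- tap: Tapping holder: blue sleeve with a thin brass-coloured tap standing out of it. Top 62 mm above the origin. z axis up, round; origin at its flange's underside, which rests on the pot's rim. Below: taper shank 24 mm wide narrowing to 15 at -30 mm, then 9 mm knob to -34. Above: 32 mm flange to +14, gripping part 34 mm in diameter from +19 to +36. About 0.3 kg, loose
- setting_rack: Aluminium channel rack with four grey plastic pots that hold the tools at the start; 242 x 66 mm. Places along its y axis at y = +81 (first, by the red end cap), +27, -27, -81 mm, x = 0. Origin: middle of its underside, z up. Pot rims 44 mm above it, bores 25.5 mm wide, 36 deep. Fixed, any yaw
- tool_carrier: Blue channel carrier with four black plastic pots, empty at the start; 242 x 66 mm. Places along its y axis at y = +81 (first, by the red end cap), +27, -27, -81 mm, x = 0. Origin: middle of its underside, z up. Pot rims 44 mm above it, bores 25.5 mm wide, 36 deep. Fixed, any yaw
- pot_face_mill: The grey pot of the setting rack in which the face mill stands at the start (all four grey pots look alike). It never moves, so it keeps the record of that tool's place in the row. Square, 54 x 52 mm, rim 44 mm above its origin, which is on the bore's axis at the level of the rack's underside
- pot_drill: The grey pot of the setting rack in which the drill stands at the start (all four grey pots look alike). It never moves, so it keeps the record of that tool's place in the row. Square, 54 x 52 mm, rim 44 mm above its origin, which is on the bore's axis at the level of the rack's underside
- pot_countersink: The grey pot of the setting rack in which the countersink stands at the start (all four grey pots look alike). It never moves, so it keeps the record of that tool's place in the row. Square, 54 x 52 mm, rim 44 mm above its origin, which is on the bore's axis at the level of the rack's underside
- pot_tap: The grey pot of the setting rack in which the tap stands at the start (all four grey pots look alike). It never moves, so it keeps the record of that tool's place in the row. Square, 54 x 52 mm, rim 44 mm above its origin, which is on the bore's axis at the level of the rack's underside
Mind the look-alikes: they are no part of the job. What is shaped like the tap but green is not meant.

How it is judged:
At the end, for the whole second after the job is handed in: Each of the four tools stands in the tool carrier in the place with the same number, counted from the red end, as its pot has in the setting rack: axis within 8 mm of the pot's centre, flange within 4 mm of the rim, tilted less than 0.08 rad, released and at rest (((y of pot_face_mill in the frame of setting_rack between 0.071 and 0.091 m and y of face_mill in the frame of tool_carrier between 0.073 and 0.089 m) or (y of pot_face_mill in the frame of setting_rack between 0.017 and 0.037 m and y of face_mill in the frame of tool_carrier between 0.019 and 0.035 m) or (y of pot_face_mill in the frame of setting_rack between -0.037 and -0.017 m and y of face_mill in the frame of tool_carrier between -0.035 and -0.019 m) or (y of pot_face_mill in the frame of setting_rack between -0.091 and -0.071 m and y of face_mill in the frame of tool_carrier between -0.089 and -0.073 m)) and x of face_mill in the frame of tool_carrier between -0.008 and 0.008 m and z of face_mill in the frame of tool_carrier between 0.04 and 0.048 m and angle between each of face_mill, drill, countersink, tap's own z axis and vertical below 0.08 rad and linear speed of each of face_mill, drill, countersink, tap below 0.02 m/s and angular speed of each of face_mill, drill, countersink, tap below 0.2 rad/s and ((y of pot_drill in the frame of setting_rack between 0.071 and 0.091 m and y of drill in the frame of tool_carrier between 0.073 and 0.089 m) or (y of pot_drill in the frame of setting_rack between 0.017 and 0.037 m and y of drill in the frame of tool_carrier between 0.019 and 0.035 m) or (y of pot_drill in the frame of setting_rack between -0.037 and -0.017 m and y of drill in the frame of tool_carrier between -0.035 and -0.019 m) or (y of pot_drill in the frame of setting_rack between -0.091 and -0.071 m and y of drill in the frame of tool_carrier between -0.089 and -0.073 m)) and x of drill in the frame of tool_carrier between -0.008 and 0.008 m and z of drill in the frame of tool_carrier between 0.04 and 0.048 m and ((y of pot_countersink in the frame of setting_rack between 0.071 and 0.091 m and y of countersink in the frame of tool_carrier between 0.073 and 0.089 m) or (y of pot_countersink in the frame of setting_rack between 0.017 and 0.037 m and y of countersink in the frame of tool_carrier between 0.019 and 0.035 m) or (y of pot_countersink in the frame of setting_rack between -0.037 and -0.017 m and y of countersink in the frame of tool_carrier between -0.035 and -0.019 m) or (y of pot_countersink in the frame of setting_rack between -0.091 and -0.071 m and y of countersink in the frame of tool_carrier between -0.089 and -0.073 m)) and x of countersink in the frame of tool_carrier between -0.008 and 0.008 m and z of countersink in the frame of tool_carrier between 0.04 and 0.048 m and ((y of pot_tap in the frame of setting_rack between 0.071 and 0.091 m and y of tap in the frame of tool_carrier between 0.073 and 0.089 m) or (y of pot_tap in the frame of setting_rack between 0.017 and 0.037 m and y of tap in the frame of tool_carrier between 0.019 and 0.035 m) or (y of pot_tap in the frame of setting_rack between -0.037 and -0.017 m and y of tap in the frame of tool_carrier between -0.035 and -0.019 m) or (y of pot_tap in the frame of setting_rack between -0.091 and -0.071 m and y of tap in the frame of tool_carrier between -0.089 and -0.073 m)) and x of tap in the frame of tool_carrier between -0.008 and 0.008 m and z of tap in the frame of tool_carrier between 0.04 and 0.048 m); the robot touches nothing.
It fails at once if a tool falls over (its axis more than 0.8 rad from vertical) (angle between any of face_mill, drill, countersink, tap's own z axis and vertical above 0.8 rad).
It also fails if it takes over 120 s, if anything falls off the work surface, if the arm or the gripper's body presses on something with over 40 N, if the wrist force passes 120 N, or if a joint passes its speed limit or range.

## Working session

There is one attempt and no reset: what is moved stays moved. The work goes in short steps, each a Python script; the robot and the scene stay as the last script left them, time stands still between calls to the robot, and variables do not carry over. Pictures are saved under pics/ and viewed, at most 14 in all, crops included, and the job is handed in when it is done.

```bash
ls; mkdir -p pics; python3 - <<'E'
from workcell import *
import cv2
for c in ("scene","top"):
    im=read_camera(c); cv2.imwrite(f"pics/{c}0.png",im)
    k=calibration(c); print(c,k)
    for n in ("face_mill","drill","countersink","tap","setting_rack","tool_carrier","pot_tap"):
        print(n,[([round(float(v)) for v in d["rect"]],round(d["confidence"],2)) for d in find_in(c,n)],[([round(float(v),1) for v in d["at"]],round(d["confidence"],2)) for d in tip_of(c,n)])
print(read_state()["clock"])
E
```

```text
pics
scene {'K': array([[389.61020151,   0.        , 254.95414956],
       [  0.        , 389.61020151, 192.49978022],
       [  0.        ,   0.        ,   1.        ]]), 'rvec': array([ 0.62248672, -2.42208812,  1.48838638]), 'tvec': array([0.37556895, 0.22683383, 0.67191424])}
face_mill [([281, 184, 12, 22], 0.74)] [([280.0, 195.4], 0.77), ([191.2, 249.1], 0.24)]
drill [([324, 170, 15, 24], 0.65), ([311, 174, 14, 21], 0.17)] [([290.4, 202.9], 0.55), ([322.6, 176.4], 0.54)]
countersink [([326, 182, 17, 12], 0.62), ([313, 174, 10, 20], 0.55)] [([311.3, 182.2], 0.58)]
tap [([296, 178, 16, 18], 0.77), ([253, 222, 14, 32], 0.71)] [([293.4, 186.1], 0.66), ([251.7, 226.8], 0.61)]
setting_rack [([301, 194, 80, 42], 0.96), ([283, 182, 15, 21], 0.5)] [([300.3, 195.9], 0.67)]
tool_carrier [([297, 193, 26, 14], 0.67), ([188, 243, 97, 75], 0.57)] [([191.2, 249.5], 0.81)]
pot_tap [([298, 192, 28, 7], 0.46)] [([292.7, 201.2], 0.72), ([311.1, 184.1], 0.62)]
top {'K': array([[400.29439158,   0.        , 251.59016051],
       [  0.        , 400.29439158, 188.56584922],
       [  0.        ,   0.        ,   1.        ]]), 'rvec': array([ 2.10418991, -2.1423848 ,  0.21142355]), 'tvec': array([-0.1246768 ,  0.50850034,  0.86449262])}
face_mill [([286, 206, 14, 14], 0.71), ([170, 171, 107, 32], 0.27)] [([286.9, 207.2], 0.77)]
drill [] [([350.8, 231.2], 0.71)]
countersink [([332, 224, 19, 18], 0.66)] [([329.7, 224.1], 0.7)]
tap [([309, 211, 19, 22], 0.74), ([209, 213, 17, 17], 0.56)] [([211.4, 211.7], 0.67), ([304.8, 211.1], 0.55)]
setting_rack [([317, 221, 112, 70], 0.82), ([169, 171, 106, 32], 0.36)] [([311.9, 221.4], 0.74)]
tool_carrier [([170, 172, 105, 35], 0.58), ([333, 223, 18, 16], 0.19)] [([171.7, 175.5], 0.6)]
pot_tap [([306, 216, 32, 28], 0.86)] [([303.4, 216.3], 0.81)]
1.5
```

```bash
python3 - <<'E'
import cv2
a=cv2.imread("pics/top0.png")[135:270,100:400]; cv2.imwrite("pics/topc.png",cv2.resize(a,(800,360),interpolation=cv2.INTER_CUBIC))
a=cv2.imread("pics/scene0.png")[140:290,130:350]; cv2.imwrite("pics/scenec.png",cv2.resize(a,(792,540),interpolation=cv2.INTER_CUBIC))
E
```

```text
(no output)
```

View pics/topc.png

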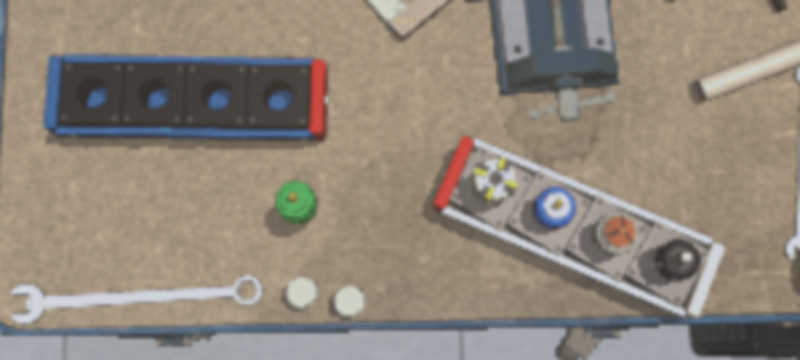

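View pics/scenec.png

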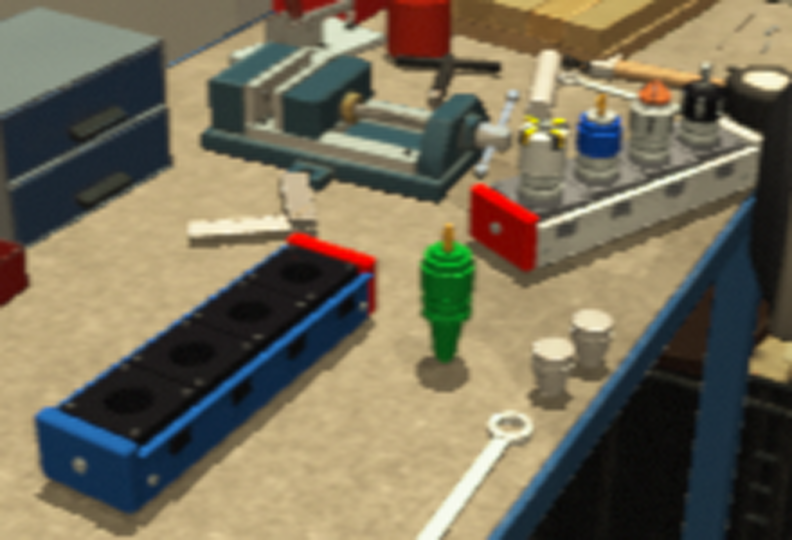

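View pics/scene0.png

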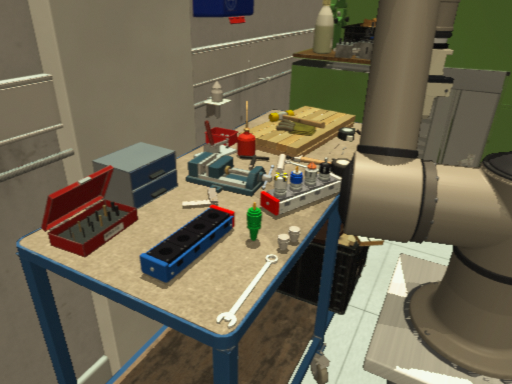

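```bash
cat > h.py <<'E'
from workcell import *
import numpy as np, cv2
from scipy.spatial.transform import Rotation as R
def ray(cam,px,cal=None):
    k=cal or calibration(cam); K=k["K"]; M=cv2.Rodrigues(np.array(k["rvec"]))[0]; t=np.array(k["tvec"]).ravel()
    px=np.atleast_2d(np.array(px,float)); n=np.c_[(px[:,0]-K[0,2])/K[0,0],(px[:,1]-K[1,2])/K[1,1]]
    if cam=="wrist":
        th=np.linalg.norm(n,axis=1,keepdims=True); d=np.c_[n/np.maximum(th,1e-9)*np.sin(th),np.cos(th)]
    else: d=np.c_[n,np.ones(len(n))]
    return -M.T@t, d@M
def toplane(cam,px,z,cal=None):
    o,d=ray(cam,px,cal); return o+d*((z-o[2])/d[:,2])[:,None]
def project(cam,P,cal=None):
    k=cal or calibration(cam); K=k["K"]; M=cv2.Rodrigues(np.array(k["rvec"]))[0]
    c=np.atleast_2d(P)@M.T+np.array(k["tvec"]).ravel()
    if cam=="wrist":
        r=np.linalg.norm(c[:,:2],axis=1,keepdims=True); n=c[:,:2]/np.maximum(r,1e-9)*np.arctan2(r,c[:,2:])
    else: n=c[:,:2]/c[:,2:]
    return n*K[0,0]+K[:2,2]
def down(yaw): # tool z down, tool y axis along world angle yaw
    y=np.array([np.cos(yaw),np.sin(yaw),0]); z=np.array([0,0,-1.]); x=np.cross(y,z)
    return R.from_matrix(np.c_[x,y,z]).as_quat()
E
python3 - <<'E'
from h import *
np.set_printoptions(precision=4,suppress=True)
c=lambda l: np.array(l)/2.667+[100,135]
print("bores",toplane("top",c([(92,93),(154,92),(217,93),(279,94)]),.044))
t=c([(495,180),(556,206),(617,232),(680,259)])
print("tooltops",[toplane("top",t[i],.044+h)[0] for i,h in enumerate((.049,.05,.06,.045))])
print("rackends",toplane("top",c([(455,173),(708,280)]),.05))
print(calibration("wrist"),R.from_quat(read_state()["tcp_rot"]).as_matrix(),read_state()["eef_pos"])
cv2.imwrite("pics/topfull.png",cv2.imread("pics/top0.png"))
E
```

```text
bores [[ 0.556   0.1363  0.044 ]
 [ 0.556   0.0826  0.044 ]
 [ 0.5542  0.0279  0.044 ]
 [ 0.5523 -0.0259  0.044 ]]
tooltops [array([ 0.4658, -0.2063,  0.093 ]), array([ 0.4436, -0.2545,  0.094 ]), array([ 0.4207, -0.3004,  0.104 ]), array([ 0.3997, -0.3528,  0.089 ])]
rackends [[ 0.4792 -0.1765  0.05  ]
 [ 0.3849 -0.3854  0.05  ]]
{'K': array([[297.3186,   0.    , 252.5323],
       [  0.    , 297.3186, 191.0692],
       [  0.    ,   0.    ,   1.    ]]), 'rvec': array([-2.407 ,  1.5952,  0.2349]), 'tvec': array([-0.5253, -0.0361,  0.3897])} [[ 0.9211  0.3892  0.    ]
 [ 0.3892 -0.9211 -0.    ]
 [-0.      0.     -1.    ]] [ 0.2044 -0.4836  0.2267]
```

View pics/top0.png

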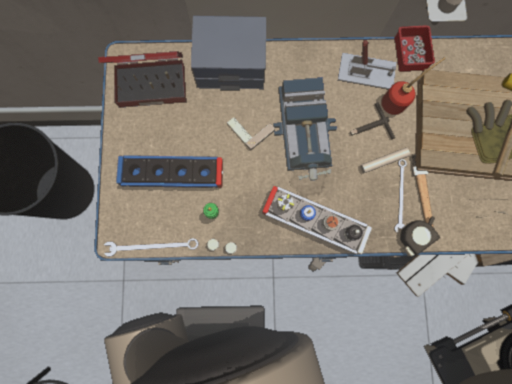

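Order from the rack's red end: face_mill (286,206), blue tap (309,211), countersink (332,224), drill (353,231). The green tap shape at (211,211) is the look-alike and is not meant. The carrier's red end is on the right (−y). I'll refine the poses with the wrist camera.

```bash
python3 - <<'E'
from h import *
np.set_printoptions(precision=4,suppress=True)
import json
for nm,p,yaw in (("rack",[.432,-.281,.27],np.radians(-24.3)),("carr",[.5546,.0552,.27],0.0)):
    move_to(p,down(yaw)); dwell(.3)
    cal=calibration("wrist"); im=read_camera("wrist"); cv2.imwrite(f"pics/w_{nm}.png",im)
    json.dump({k:np.array(v).tolist() for k,v in cal.items()},open(f"{nm}.json","w"))
    print(nm,read_state()["eef_pos"],read_state()["qpos"],read_state()["clock"],"cam",ray("wrist",[250,190],cal)[0])
    if nm=="rack":
        for n in ("face_mill","tap","countersink","drill"):
            for d in tip_of("wrist",n)[:2]: print(n,d["confidence"],d["at"],toplane("wrist",d["at"],.044,cal)[0])
E
```

```text
rack [ 0.4316 -0.2815  0.2699] [-0.7267  0.2935  1.4732 -0.      1.3751 -0.3014] 3.025 cam [ 0.464  -0.2104  0.4269]
face_mill 0.56 [251.1, 96.8] [ 0.4661 -0.2015  0.044 ]
countersink 0.63 [253.4, 180.9] [ 0.4232 -0.3035  0.044 ]
drill 0.77 [249.6, 220.9] [ 0.3947 -0.3537  0.044 ]
carr [0.5546 0.0546 0.27  ] [-0.0394  0.3734  1.3567 -0.      1.4115 -0.0384] 4.9167 cam [0.5548 0.1327 0.4271]
```

View pics/w_rack.png

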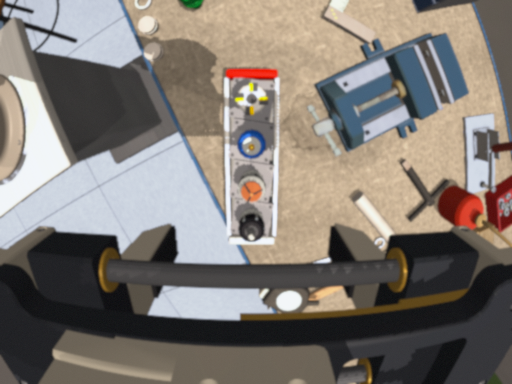

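View pics/w_carr.png

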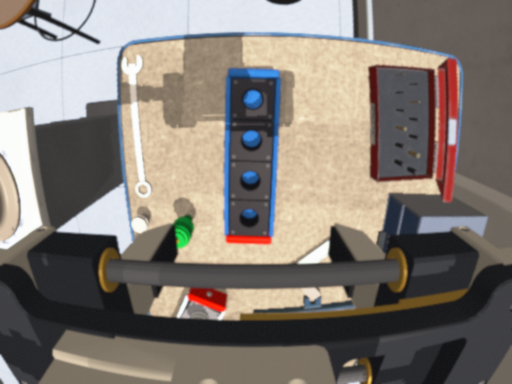

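```bash
python3 - <<'E'
from h import *
import json
np.set_printoptions(precision=4,suppress=True)
def rect(cam,im,cal,c,yaw,z,s=3):  # local y (to red) to the right, x down
    L,W=300,100
    u,v=np.meshgrid(np.arange(L*s),np.arange(W*s)); ly=(u/s-L/2)/1e3; lx=(v/s-W/2)/1e3
    P=np.c_[(c[0]+np.cos(yaw)*lx-np.sin(yaw)*ly).ravel(),(c[1]+np.sin(yaw)*lx+np.cos(yaw)*ly).ravel(),np.full(lx.size,z)]
    q=project(cam,P,cal).astype(np.float32).reshape(W*s,L*s,2)
    return cv2.remap(im,q[...,0],q[...,1],cv2.INTER_CUBIC)
ld=lambda n:{k:np.array(v) for k,v in json.load(open(n+".json")).items()}
top=cv2.imread("pics/top0.png"); ct=calibration("top"); out=[]
for nm,c,yaw in (("carr",(.5546,.0552),np.pi+.0),("rack",(.432,-.281),np.radians(65.7-90))):
    cw=ld(nm); w=cv2.imread(f"pics/w_{nm}.png")
    for cam,im,cal in (("wrist",w,cw),("top",top,ct)):
        r=rect(cam,im,cal,c,yaw,.044)
        for y in (81,27,-27,-81): cv2.circle(r,(int((150+y)*3),150),38,(0,255,255),1); cv2.drawMarker(r,(int((150+y)*3),150),(0,255,255),0,8,1)
        cv2.rectangle(r,((150-121)*3,(50-33)*3),((150+121)*3,(50+33)*3),(0,255,255),1)
        out.append(r[30:270])
a=np.vstack(out); print(a.shape); cv2.imwrite("pics/rect.png",cv2.resize(a,(562,600),interpolation=cv2.INTER_AREA))
a=cv2.resize(a,(562,600))
E
```

```text
(960, 900, 3)
```

View pics/rect.png

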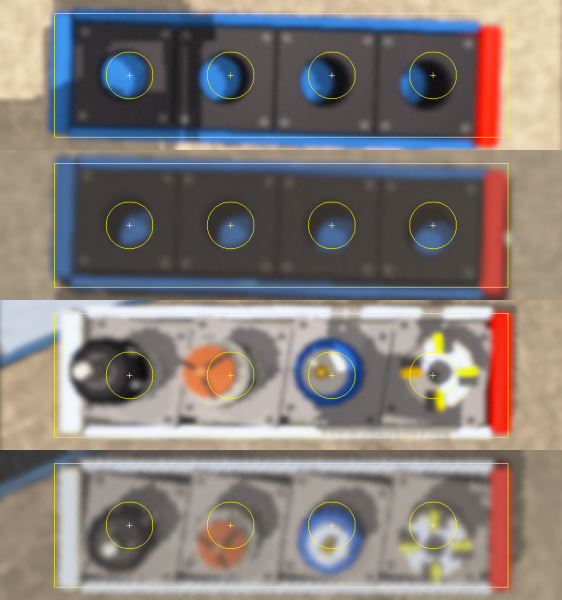

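```bash
cat > fit.py <<'E'
from h import *
import json
from scipy.optimize import minimize
ld=lambda n:{k:np.array(v) for k,v in json.load(open(n+".json")).items()}
# carrier: per camera, gradient fit of 4 rim circles with pose (cx,cy,yaw): mean radial contrast outside-inside
a=np.linspace(0,2*np.pi,90,endpoint=False)
def samp(cam,im,cal,p,r,ys=(.081,.027,-.027,-.081)):
    c,s=np.cos(p[2]),np.sin(p[2]); P=[]
    for y in ys:
        lx=r*np.cos(a); ly=y+r*np.sin(a)
        P.append(np.c_[p[0]+c*lx-s*ly,p[1]+s*lx+c*ly,np.full(len(a),.044)])
    q=project(cam,np.vstack(P),cal).astype(np.float32)
    return cv2.remap(im,q[:,0],q[:,1],cv2.INTER_LINEAR).ravel().astype(float)
def fit(cam,im,cal,p0):
    h=im.astype(float); g=np.abs(h[...,2]-45).astype(np.float32) if 0 else im[...,2].astype(np.float32)  # red: bore (black or blue) darker than grey pot
    g=cv2.GaussianBlur(g,(0,0),.6)
    f=lambda p:-np.mean(np.tanh((samp(cam,g,cal,p,.0145)-samp(cam,g,cal,p,.0110))/15))
    best=min((minimize(f,np.array(p0)+[dx,dy,dt],method="Nelder-Mead",options=dict(initial_simplex=np.array(p0)+np.array([[dx,dy,dt],[dx+.002,dy,dt],[dx,dy+.002,dt],[dx,dy,dt+.02]]))) for dx in(-.002,.002) for dy in (-.002,.002) for dt in (0,.03)),key=lambda r:r.fun)
    return best.x,best.fun
E
python3 - <<'E'
from fit import *
np.set_printoptions(precision=4,suppress=True)
for cam,im,cal in (("wrist",cv2.imread("pics/w_carr.png"),ld("carr")),("top",cv2.imread("pics/top0.png"),calibration("top"))):
    print(cam,fit(cam,im,cal,[.5546,.0552,np.pi+.02]))
# tool heads: visible round of gripping part (top face z=.044+.036) in both cams, per-tool colour masks
E
python3 - <<'E'
from h import *
# multi-view triangulation of tool axes from network origins, top + scene
for n in ("face_mill","tap","countersink","drill"):
    for cam in ("top","scene"):
        read_camera(cam)
        for d in tip_of(cam,n)[:2]: print(n,cam,round(d["confidence"],2),toplane(cam,d["at"],.044)[0].round(4))
E
```

```text
wrist (array([0.5519, 0.0593, 3.112 ]), np.float64(-0.7793470980766269))
top (array([0.5549, 0.0568, 3.1009]), np.float64(-0.2341375970968704))
face_mill top 0.59 [ 0.4622 -0.2068  0.044 ]
face_mill scene 0.55 [ 0.4569 -0.204   0.044 ]
tap top 0.78 [ 0.4585 -0.2518  0.044 ]
tap top 0.76 [ 0.4553 -0.0432  0.044 ]
tap scene 0.98 [ 0.443  -0.0257  0.044 ]
tap scene 0.54 [ 0.431  -0.2501  0.044 ]
countersink top 0.7 [ 0.4279 -0.3121  0.044 ]
countersink scene 0.79 [ 0.4066 -0.2991  0.044 ]
countersink scene 0.43 [ 0.4092 -0.2156  0.044 ]
drill top 0.65 [ 0.4055 -0.3534  0.044 ]
drill scene 0.62 [ 0.4004 -0.3632  0.044 ]
```

```bash
python3 - <<'E'
from fit import *
def rect(cam,im,cal,c,yaw,z,s=3,L=260,W=80):
    u,v=np.meshgrid(np.arange(L*s),np.arange(W*s)); ly=(u/s-L/2)/1e3; lx=(v/s-W/2)/1e3
    P=np.c_[(c[0]+np.cos(yaw)*lx-np.sin(yaw)*ly).ravel(),(c[1]+np.sin(yaw)*lx+np.cos(yaw)*ly).ravel(),np.full(lx.size,z)]
    q=project(cam,P,cal).astype(np.float32).reshape(W*s,L*s,2)
    r=cv2.remap(im,q[...,0],q[...,1],cv2.INTER_CUBIC)
    for y in (81,27,-27,-81):
        o=(int((L/2+y)*s),W*s//2); cv2.circle(r,o,int((17 if z>.05 else 12.75)*s),(0,255,255),1)
    return r
w=cv2.imread("pics/w_rack.png"); c=(.432,-.281); y=np.radians(-24.3)
a=np.vstack([rect("wrist",cv2.imread("pics/w_carr.png"),ld("carr"),(.5519,.0593),3.112,.044),rect("wrist",w,ld("rack"),c,y,.080)])
cv2.imwrite("pics/rect2.png",a)
E
```

```text
(no output)
```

View pics/rect2.png

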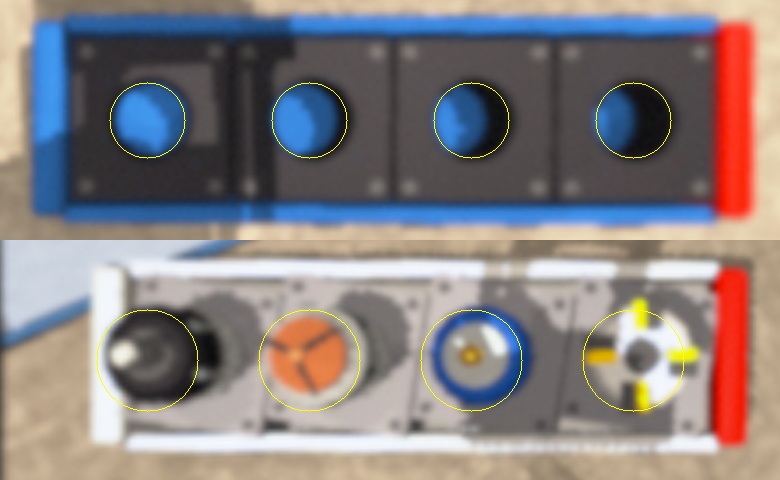

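```bash
cat > pp.py <<'E'
from fit import *
np.set_printoptions(precision=4,suppress=True)
YR=np.radians(-24.3); YC=3.112
loc=lambda c,yaw,x,y:np.array([c[0]+np.cos(yaw)*x-np.sin(yaw)*y,c[1]+np.sin(yaw)*x+np.cos(yaw)*y])
RC=loc((.432,-.281),YR,-.0014,.0018); CC=(.5519,.0593)
YS=(.081,.027,-.027,-.081); ZG=.053
def st(m):
    s=read_state(); print(m,"t",round(s["clock"],1),"p",np.array(s["eef_pos"]),"F",np.array(s["contact_force"]).round(1),"T",np.array(s["wrist_torque"]).round(2),"op",round(s["opening"],4),"g",round(s["grasp_force"],1)); return s
def pick(i):
    p=loc(RC,YR,0,YS[i]); q=down(YR)
    gripper_to(.06); move_to([*p,.2],q); 
    print("hit",move_l([*p,ZG],q,.12,max_force=12)); st("pre")
    gripper_to(.02); st("grip")
def lift():
    s=read_state(); p=s["eef_pos"]
    print("hit",move_l([p[0],p[1],.11],None,.06,max_force=25)); move_l([p[0],p[1],.2],None,.15); dwell(.2); st("lifted")
def hover(i,z=.12):
    p=loc(CC,YC,0,YS[i]); q=down(YC-np.pi)
    move_to([*p,.2],q); move_l([*p,z],q,.15); dwell(.2); st("hover")
def insert(i,d=(0,0)):
    p=loc(CC,YC,*d)-CC+loc(CC,YC,0,YS[i])
    h=move_l([*p,ZG+.001],None,.05,max_force=8); st(f"ins hit {h}"); return h
def release():
    gripper_to(.06); s=st("open"); p=s["eef_pos"]; move_l([p[0],p[1],.2],None,.15)
E
python3 - <<'E'
from pp import *
pick(0)
E
```

```text
hit False
pre t 8.9 p [ 0.4652 -0.2052  0.0536] F [ 0.9 -0.6  0.6] T [-0.04 -0.06  0.01] op 0.0599 g 0.0
grip t 9.5 p [ 0.4647 -0.205   0.0532] F [-1.5  0.7  3.6] T [ 0.09  0.12 -0.02] op 0.0336 g 30.0
```

```bash
python3 - <<'E'
from pp import *
lift(); hover(0)
insert(0)
E
```

```text
hit False
lifted t 11.5 p [ 0.4643 -0.2047  0.1989] F [ 0.5 -0.4 -3. ] T [-0.01 -0.05 -0.02] op 0.0328 g 30.0
hover t 13.2 p [ 0.5502 -0.0219  0.1212] F [-0.1 -0.5 -4.1] T [-0.04 -0.12  0.01] op 0.033 g 30.0
ins hit False t 14.7 p [ 0.5496 -0.0219  0.0542] F [-0.2 -2.7 -5.2] T [-0.6  -0.08  0.04] op 0.0332 g 30.0
```

```bash
python3 - <<'E'
from pp import *
release()
pick(1); 
s=read_state()
assert s["opening"]>.03 and s["grasp_force"]>20
lift(); hover(1); insert(1)
E
```

```text
open t 15.3 p [ 0.5495 -0.0216  0.054 ] F [ 0.1  0.4 -0.2] T [ 0.01 -0.17  0.  ] op 0.0598 g 0.0
hit False
pre t 19.1 p [ 0.443  -0.2544  0.0536] F [ 0.3 -0.4  0.3] T [-0.02 -0.06 -0.02] op 0.0598 g 0.0
grip t 19.6 p [ 0.4425 -0.2542  0.0532] F [-1.3  0.3  3.3] T [0.02 0.13 0.05] op 0.033 g 30.0
hit False
lifted t 21.7 p [ 0.4421 -0.2538  0.1989] F [-0.2  0.  -3.6] T [ 0.   -0.04  0.02] op 0.0333 g 30.0
hover t 23.7 p [0.5518 0.0322 0.1211] F [-0.2 -0.8 -3.6] T [-0.03 -0.09  0.06] op 0.0329 g 30.0
ins hit False t 25.2 p [0.5511 0.0322 0.0542] F [ 0.1 -2.1 -4. ] T [-0.38 -0.09  0.05] op 0.0334 g 30.0
```

```bash
python3 - <<'E'
from pp import *
for i in (2,3):
    release(); pick(i); s=read_state()
    assert s["opening"]>.03 and s["grasp_force"]>20
    lift(); hover(i)
    if insert(i): break
else:
    release(); q=down(YC-np.pi); move_to([CC[0],CC[1]-.02,.27],q); dwell(.3)
    cv2.imwrite("pics/w_end.png",read_camera("wrist")); move_to([.35,-.25,.3],q); 
    cv2.imwrite("pics/s_end.png",cv2.resize(read_camera("scene")[170:290,130:290],(800,600),interpolation=cv2.INTER_CUBIC)); st("end")
E
```

```text
open t 25.8 p [0.5511 0.0323 0.054 ] F [ 0.3  0.7 -0.5] T [-0.   -0.12  0.02] op 0.0602 g 0.0
hit False
pre t 29.9 p [ 0.4207 -0.3037  0.0536] F [0.5 0.2 0.4] T [-0.04 -0.1   0.  ] op 0.0601 g 0.0
grip t 30.5 p [ 0.4202 -0.3034  0.0532] F [-2.5  1.   3.1] T [ 0.07  0.19 -0.03] op 0.0325 g 30.0
hit False
lifted t 32.5 p [ 0.4198 -0.303   0.1989] F [-0.3 -1.  -2.8] T [-0.05 -0.07  0.01] op 0.0332 g 30.0
hover t 34.9 p [0.5534 0.0862 0.1212] F [-0.8 -0.3 -2.9] T [ 0.   -0.11  0.  ] op 0.0331 g 30.0
ins hit False t 36.4 p [0.5527 0.0862 0.0541] F [-0.8 -2.2 -4.5] T [-0.43 -0.03  0.01] op 0.0331 g 30.0
open t 37.0 p [0.5527 0.0863 0.054 ] F [-0.2  0.2  1.8] T [-0.02 -0.09  0.01] op 0.0601 g 0.0
hit False
pre t 41.5 p [ 0.3985 -0.353   0.0537] F [-0.   0.   1.7] T [-0.01 -0.09 -0.02] op 0.0596 g 0.0
grip t 42.0 p [ 0.3981 -0.3526  0.0532] F [-0.3  0.5  2.5] T [ 0.    0.11 -0.02] op 0.0332 g 30.0
hit False
lifted t 44.1 p [ 0.3977 -0.3522  0.1989] F [ 0.3 -0.2 -2. ] T [-0.06 -0.03 -0.02] op 0.0329 g 30.0
hover t 46.8 p [0.555  0.1403 0.1212] F [-0.4  0.5 -1.7] T [ 0.04 -0.12  0.03] op 0.0331 g 30.0
ins hit False t 48.3 p [0.5543 0.1401 0.0541] F [ 0.1 -2.3 -3.4] T [-0.42 -0.02  0.02] op 0.0329 g 30.0
open t 48.9 p [0.5543 0.1403 0.054 ] F [ 0.4  0.7 -0.2] T [-0.04 -0.11  0.06] op 0.0604 g 0.0
end t 52.4 p [ 0.3507 -0.2495  0.2999] F [ 0.6 -0.3 -0.1] T [ 0.01 -0.1   0.01] op 0.06 g 0.0
```

View pics/s_end.png

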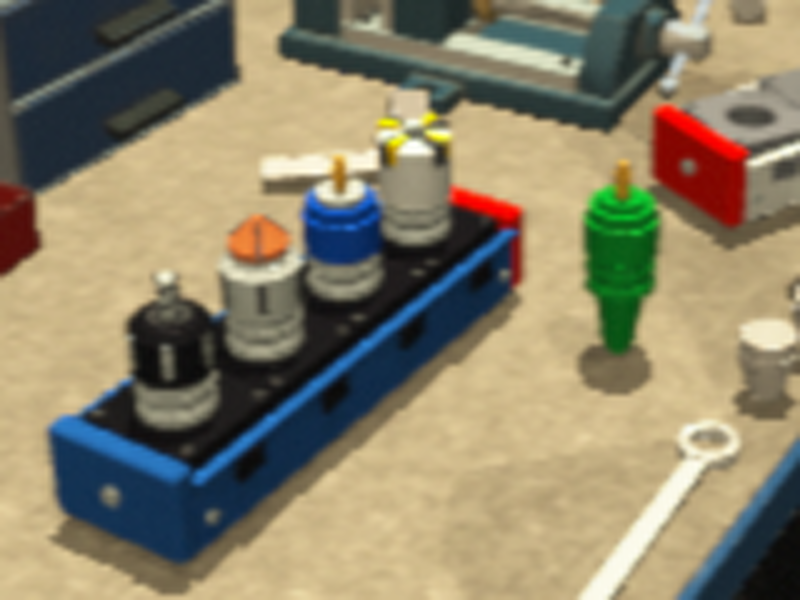

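View pics/w_end.png

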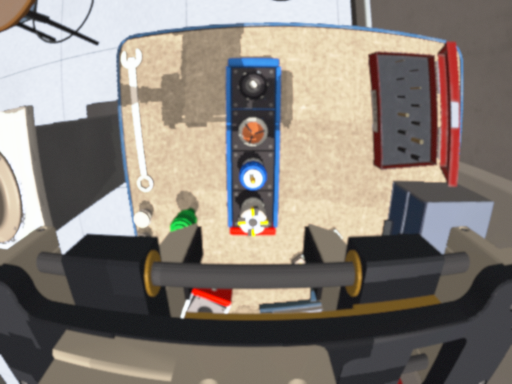

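All four tools stand upright and flush in the carrier. From the red end they are face mill (412,200), tap (343,240), countersink (262,290) and drill (172,360), and the arm is clear of them.

```bash
python3 -c "
from workcell import *
print(close_job())"
```

```text
the job is handed in; nothing more can be done
None
```

The job is handed in: face mill, tap, countersink and drill stand in the tool carrier in that order from its red end. The final pictures show them upright and seated, but the judge's result was not reported back.

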